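Open the saw's air filter: press the snap tab, push the cover off

TASK

Open the air filter of the chainsaw on the bench: press down the snap tab behind the filter cover until the cover jumps free, then gently push the cover forward off its seat until it lies flat on the shroud ahead and the whole filter is bare. Use the fingertips only: do not pinch, lift or carry the cover, do not push it off the saw, and leave the other things on the bench where they are.

Things in the scene. Friction and masses are not known exactly. Their poses are not given: they have to be found in the camera images.
- saw: Chainsaw power head without its bar, fixed on the bench, 325 mm long plus a rear handle. Origin on the bench under the middle of the filter seat; x forward along the saw (to the muffler; roughly the robot's right), y to its left, z up. Flat top deck 150 mm above the bench. The rear handle stays below the deck; cheeks beside the tab end 3 mm above the deck.
- seat (a point): Fixed on the saw: middle of the filter seat, at deck height. Around it the filter well (42 mm back to 40 mm ahead, 72 mm wide; cream pleated filter 2 to 4 mm under the deck). Two guide rails run along the cover's sides, from 50 mm back to 30 mm ahead; their lips are 81 mm apart and 9 mm above the deck.
- shroud (a point): Fixed on the saw: on the shroud's centre line at deck height, 105 mm ahead of the seat. Flat shroud top from 40 to 168 mm ahead of the seat, 110 mm wide. Over it a handle tube crosses 143 mm ahead of the seat, 39 to 57 mm above the deck (the cover passes under); the hand guard stands 155 to 200 mm ahead, up to 88 mm above the deck.
- cover: Loose grey plastic cover, 60 to 105 g, in the rails. Origin: middle of its flat underside, at the seat point when seated; x forward. Plate 100 (x) by 92 by 4 mm, ribbed shell 74 mm wide, 16 mm high. Cannot slide while latched. Released, springs kick it 14 mm forward; it then slides with about 1 N, leaves the rails at 80 mm, bares the filter at 106 mm, lies well at 115 mm.
- cover_rib (a point): On the cover: middle of the rear face of the upright finger rib at its rear edge, 50 mm behind the cover's origin: push here, forward. Face 64 mm wide, 4 to 26 mm above the underside, this point at 15 mm. Behind the rib a flat tongue (16 mm long, 32 mm wide, 4 mm thick) with a window that holds the tab's tooth.
- tab_pad (a point): On the snap tab: middle of the top of its black ribbed pad, 34 by 34 mm, 12 mm above the deck, 39 mm behind the seated cover's rib. Press down here. Let go, it springs back; its tooth then stands 7 mm above the deck, 55 to 60 mm behind the seat point.
- snap_tab (a joint): Angle of the snap tab: 0 up (latched), grows as the pad is pressed down, 0.13 rad at the stop (middle of the pad 6 mm down). The hinge lies 46 mm behind the pad's middle. The cover is released at about 0.09 rad (4 mm). About 2.5 N starts it, 5 to 8 N releases it.
- screwdriver: Bystander: loose screwdriver, black handle, 180 mm long, lying on the robot's side of the saw. Origin at mid-length on the bench, x to the blade. Leave alone.
- spare_filter: Bystander: loose spare filter, 82 x 72 x 25 mm, cream in a dark frame, on the bench. Origin at the centre of its underside. Leave alone.
- grease_tub: Bystander: loose grey tub with a black cap, 60 mm across, 75 mm tall. Origin at the centre of its underside. Leave alone.
- spark_plug: Bystander: loose spark plug, 78 mm long, 21 mm thick, lying on the bench. Origin on the bench under its hexagon; x to the white insulator. Leave alone.
Not all that is in view belongs to the job. Of the things shaped like the cover, the grey one is meant.

How it is judged (in metres and radians):
On the way, in this order (a step that is already met when the one before it is completed fails the run):
1. the snap tab is pressed in and the cover comes free, still on its seat (value of joint snap_tab above 0.08 rad and x of cover in the frame of saw below 0.03 m), for 0.05 s.
2. the cover is pushed forward off its seat, clear of the filter (x of cover in the frame of saw above 0.098 m), for 0.2 s.
At the end, for the whole second after the job is handed in: The cover lies still and level (0.08 rad) on the shroud at deck height (5 mm): its middle 98 to 160 mm ahead of the seat's, within 30 mm of the saw's centre line and 0.35 rad of its direction, the filter bare; the snap tab is up again (below 0.04 rad) (x of cover in the frame of saw between 0.098 and 0.16 m and y of cover in the frame of saw between -0.03 and 0.03 m and z of cover in the frame of saw between 0.145 and 0.155 m and angle between cover's own z axis and vertical below 0.08 rad and angle between the x axis of cover and the x axis of saw, either way round below 0.35 rad and linear speed of cover below 0.02 m/s and value of joint snap_tab below 0.04 rad); the robot touches nothing.
It fails at once if the cover is lifted or tipped (z of cover in the frame of saw above 0.165 m or angle between cover's own z axis and vertical above 0.3 rad).
It fails at once if the cover falls off the saw (z of cover in the frame of saw below 0.13 m).
It fails at once if the cover is pinched or forced (more than 30 N from the fingers) (contact force between the fingers and cover above 30 N).
It fails at once if another thing on the bench is moved by more than 20 mm (distance of any of screwdriver, spare_filter, grease_tub, spark_plug from where it was at the start of the episode above 0.02 m).
It also fails if it takes over 38 s, if anything falls off the work surface, if the arm or the gripper's body presses on something with over 40 N, if the wrist force passes 120 N, or if a joint passes its speed limit or range.

ROBOT

A 6-joint arm with a two-finger parallel gripper is mounted at the origin on the work surface. World frame = base frame: x ahead of the robot, y to its left, z up, the work surface at z = 0. Lengths are in mm, angles in rad, forces in N, time in s.
With the tool pointing down it reaches from about 350 to 875 mm from the base axis. Payload 4.2 kg.
Tool frame: the origin (TCP) lies midway between the tips of the shut fingers; the grasp point (between the pads) lies 19 mm behind it; z points along the fingers, y is the direction in which the jaws open and shut (so a half turn about z gives the same grasp; the last joint's range is limited). The gripper opens to 85 mm and grips with 20 to 120 N. Pads are 22 mm wide; open, the fingers measure 114 mm over their backs; the gripper's body (76 mm by 85 mm) begins 54 mm behind the grasp point. The pads swing forward as they close: fully open they stand 13 mm farther back than shut.
Start: joints at [1.428, 0.385, 0.008, 0, -1.194, -0.259], TCP at [244.389, 575.216, 231.312] pointing down, gripper open.
Joint ranges: [-3.14, 3.14], [-1.21, 2.06], [-1.07, 1.41], [-3.16, 2.05], [-2.99, -0.16], [-3.1, 3.1]. Speed limits (rad/s): [2.79, 2.79, 3.14, 3.14, 3.14, 3.14].

INTERFACE

Orientations are given as a unit quaternion [x, y, z, w].
In Python, from bench import read_state, get_image, job_done, search_frame, regions_of gives the robot as it stands.
- The arm moves only by the tool servo_tool, never from a script. Its arguments are lists of equal length, an entry for each row: "turn": the turn, a rotation vector about the world's x, y, z in rad, a list of three; "dp": the shift along the world's x, y, z in m, a list of three; "fingers": the finger opening in m, from 0 to 0.0854. In form: {"turn": [[rx, ry, rz], ...], "dp": [[tx, ty, tz], ...], "fingers": [fingers, ...]}. A call has exactly 5 rows; each row shifts and turns the pose as measured when the row begins; what a row does not reach is not made up. A row lasts 1/8 s, in which the tool goes at most 62.5 mm and 10.7 degrees, less where a joint would pass 70% of its speed; a pose out of reach is approached as far as the arm can. A call is refused whole if a number of a shift passes 0.0625 or a number of a turn 0.188, either way. A call with a gripper value outside its range is refused whole. The fingers move at their own pace and stop on an object; the grip force is fixed at half the most. Time passes only in rows, so rows that do not move let the fingers close, or fill a call up. It gives the time, the measured TCP pose, the force and the opening at its end, in the units of the state.
- read_state(): the state, without advancing time (a new reading comes with each control period).
- get_image(name): name is "scene" or "top" or "wrist"; returns a dict with "img" (480x640x3 uint8, red, green, blue), "vfov" (degrees; the focal length in pixels is half the picture's height over the tangent of half this angle, whatever the lens; pixels are square), "cx", "cy" (the principal point, pixels), "world_from_camera" (4x4, takes a point from camera to world coordinates); the wrist camera has in their place "mount" (4x4, takes a point from camera to tool coordinates, whose origin is the TCP and whose axes are the flange's). Camera axes: x right, y down, z forward; pixel columns grow to the right and rows downward; lengths in mm; the calibration is good to about 2 mm. A picture is of the moment at which its call begins: read the wrist's pose just before it. There is no depth.
- job_done(): hands the job in, once; it reports no verdict.
Trained networks look in the newest picture that a camera, given by its name, has taken for a name from the list of things; names that differ only in an ending like _2 or _b are one class to them, and where a whole thing is asked for, a point or a joint stands for the part that bears it (a point fixed in the world has none). Each returns a list of dicts, best first, with "score" (0 to 1); they miss things now and then, are a little off and sometimes report something else, mostly with a low value. They report only what shows in the picture. A call takes as long as a camera call. They do not tell look-alikes from the thing itself.
- search_frame(query, camera): "box" ([left, top, width, height] in pixels, round what is visible of it).
- regions_of(query, camera): "region" (480x640 bool, what is visible of it) and "box" ([left, top, width, height] in pixels, round what is visible of it).
The state is a dict: "clock": time; "joints": joint angles; "joint_vel": joint speeds; "joint_efforts": joint torques, N m; "position": TCP position; "ee_rot": TCP orientation; "contact_force": force on the tool from outside, world axes, zero at the start; "wrist_torque": the same for the moment, N m; "gripper_width": finger opening in mm.
Only numpy, scipy, OpenCV 4.12 (cv2) and the standard library are available. Lean on these libraries where they do the work, as an engineer would, in place of code of your own. Each camera call takes 0.05 s, during which the arm holds its last target. There are 200 camera calls.

## Working session

There is one attempt and no reset: what is moved stays moved. The work goes in short steps, Python scripts to look and compute and a tool call to move; the robot and the scene stay as the last step left them, time stands still between calls to the robot, and variables do not carry over. Pictures are saved under pics/ and viewed, about 8 in all and at most 12, crops included, and the job is handed in when it is done.

Besides the shell and the picture viewer there is one more tool, called after "Call:" as name(argument=value, ...) on one line, values as JSON. servo_tool: Moves the arm, as the interface text tells. Its arguments: {"type":"object","properties":{"turn":{"type":"array","items":{"type":"array","items":{"type":"number"}}},"dp":{"type":"array","items":{"type":"array","items":{"type":"number"}}},"fingers":{"type":"array","items":{"type":"number"}}},"required":["turn","dp","fingers"]}

```bash
mkdir -p pics
cat > h.py <<'E'
import numpy as np, cv2
from bench import *
def snap(n,f):
    d=get_image(n); cv2.imwrite('pics/'+f,d['img'][:,:,::-1]); return d
def ray(d,u,v,T=None):
    T=np.array(d['world_from_camera']) if T is None else T
    f=240/np.tan(np.radians(d['vfov'])/2)
    r=T[:3,:3]@np.array([(u-d['cx'])/f,(v-d['cy'])/f,1.]); return T[:3,3],r
def at_z(d,u,v,z,T=None):
    o,r=ray(d,u,v,T); return o+r*(z-o[2])/r[2]
def proj(d,p):
    T=np.array(d['world_from_camera']); f=240/np.tan(np.radians(d['vfov'])/2)
    c=T[:3,:3].T@(np.array(p)-T[:3,3]); return c[0]/c[2]*f+d['cx'],c[1]/c[2]*f+d['cy']
E
python3 - <<'E'
from h import *
print(read_state())
for c in ('top','scene'):
    d=snap(c,c+'0.png'); print(c,d['vfov'],d['cx'],d['cy'],np.round(d['world_from_camera'],3).tolist())
    for q in ('saw','cover','snap_tab','screwdriver','spare_filter','grease_tub','spark_plug'):
        print(q,[(round(r['score'],2),np.round(r['box']).tolist()) for r in search_frame(q,c)][:3])
E
```

```text
{'clock': 0.0, 'joints': array([ 1.42760383e+00,  3.85578372e-01,  6.65483284e-03, -5.01601811e-04,
       -1.19400801e+00, -2.58589410e-01]), 'joint_vel': array([ 3.50660702e-04, -5.37092071e-04,  4.83103982e-04, -5.40121155e-05,
       -1.56067276e-03, -1.11924586e-03]), 'joint_efforts': array([ 3.42716123e-05, -3.92289233e+01,  1.88409340e+01,  4.18656081e+00,
       -4.58882569e-03,  6.72280663e-06]), 'position': array([244.17295761, 574.70725622, 230.21938263]), 'ee_rot': array([ 9.79870131e-01, -1.99632995e-01, -1.71155721e-04,  1.07927492e-03]), 'contact_force': array([ 0.12633511, -0.09398836, -0.57090213]), 'wrist_torque': array([ 0.0396599 , -0.0227254 ,  0.05914137]), 'gripper_width': 85.27203641204615}
top 50.87427872867505 313.3201294899284 248.91679670587862 [[0.016, -0.996, 0.089, 430.302], [-1.0, -0.018, -0.016, 24.177], [0.018, -0.089, -0.996, 1165.692], [0.0, 0.0, 0.0, 1.0]]
saw [(0.95, [174.0, 183.0, 260.0, 105.0])]
cover [(0.86, [210.0, 322.0, 55.0, 57.0]), (0.58, [289.0, 217.0, 57.0, 43.0]), (0.57, [376.0, 125.0, 48.0, 44.0])]
snap_tab [(0.97, [251.0, 232.0, 37.0
[... 199 characters left out ...]
2, [204.0, 186.0, 27.0, 31.0])]
spark_plug [(0.59, [432.0, 198.0, 12.0, 29.0]), (0.51, [252.0, 233.0, 41.0, 18.0])]
scene 48.63362312628567 324.36228580937825 238.05683473457125 [[0.804, 0.423, -0.417, 960.699], [0.594, -0.589, 0.548, -530.387], [-0.013, -0.689, -0.725, 852.205], [0.0, 0.0, 0.0, 1.0]]
saw [(0.93, [211.0, 165.0, 197.0, 197.0])]
cover [(0.93, [326.0, 386.0, 79.0, 79.0]), (0.7, [279.0, 207.0, 67.0, 56.0]), (0.63, [259.0, 174.0, 47.0, 38.0])]
snap_tab [(0.74, [330.0, 192.0, 31.0, 22.0])]
screwdriver [(0.63, [257.0, 222.0, 23.0, 39.0])]
spare_filter [(0.75, [369.0, 285.0, 46.0, 46.0])]
grease_tub [(0.56, [402.0, 209.0, 29.0, 44.0])]
spark_plug [(0.74, [246.0, 392.0, 28.0, 41.0])]
```

Run:
```python
import cv2
a=cv2.imread('pics/top0.png')[120:400,140:460]
cv2.imwrite('pics/topc.png',cv2.resize(a,None,fx=2.1,fy=2.1,interpolation=cv2.INTER_CUBIC))
```

```text
(no output)
```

View pics/topc.png

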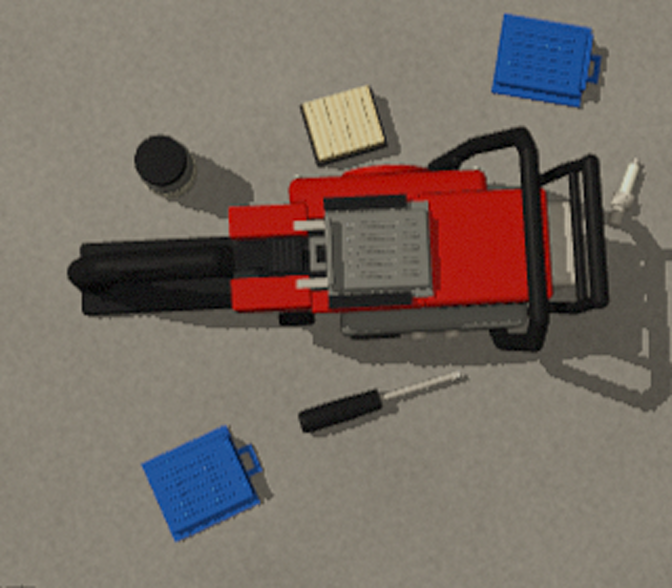

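View pics/scene0.png

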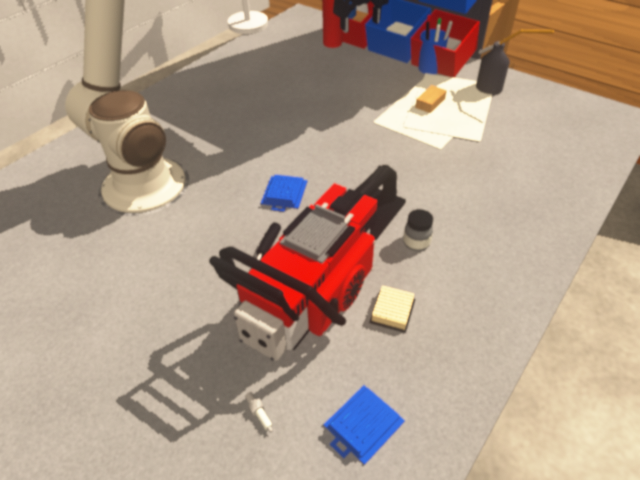

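Run:
```python
from h import *
d=get_image('top')
c=lambda x,y:(140+x/2.1,120+y/2.1)
for n,p,z in [('railUL',(325,203),159),('railUR',(407,203),159),('railLL',(325,300),159),('railLR',(412,300),159),('tabpad',(289,253),162),('coverFU',(430,207),154),('coverFL',(434,297),154)]:
    print(n,at_z(d,*c(*p),z).round(1))
for q in ('cover','snap_tab'):
  for r in regions_of(q,'top')[:3]:
    ys,xs=np.nonzero(r['region']); print(q,round(r['score'],2),xs.mean(),ys.mean(),at_z(d,xs.mean(),ys.mean(),163).round(1), cv2.minAreaRect(np.stack([xs,ys],1).astype(np.float32)))
d=get_image('wrist'); print(d['vfov'],d['cx'],d['cy'],np.round(d['mount'],3).tolist())
from scipy.spatial.transform import Rotation as R
print(R.from_quat(read_state()['ee_rot']).as_matrix().round(3))
```

```text
railUL [584.7  46.2 159. ]
railUR [586.2 -32.5 159. ]
railLL [491.6  44.4 159. ]
railLR [493.1 -38.4 159. ]
tabpad [535.6  79.4 162. ]
coverFU [583.5 -55.  154. ]
coverFL [496.6 -59.8 154. ]
cover 0.84 236.04844467108617 348.8266190719021 [321.  155.7 163. ] ((238.34335327148438, 347.950439453125), (42.82759094238281, 52.8403205871582), 67.7509765625)
cover 0.8 399.08172796263864 148.08581436077057 [ 729.3 -163.5  163. ] ((400.7519836425781, 148.364013671875), (49.73014831542969, 38.19204330444336), 10.304845809936523)
cover 0.78 319.3246628131021 238.6151252408478 [540.8  -3.8 163. ] ((316.001708984375, 239.02932739257812), (45.1572380065918, 57.31269454956055), 86.633544921875)
59.63755363254476 316.04803438142903 238.00761652291874 [[0.0, -0.949, -0.315, 82.018], [1.0, 0.001, -0.0, 0.06], [0.001, -0.315, 0.949, -142.399], [0.0, 0.0, 0.0, 1.0]]
[[ 0.92  -0.391  0.   ]
 [-0.391 -0.92  -0.   ]
 [ 0.     0.    -1.   ]]
```

Call:
servo_tool(turn=[[0,0,-0.12],[0,0,-0.12],[0,0,-0.12],[0,0,-0.12],[0,0,-0.12]], dp=[[0.03,-0.05,0.01],[0.03,-0.05,0.01],[0.03,-0.05,0.01],[0.03,-0.05,0],[0.03,-0.05,0]], fingers=[0,0,0,0,0])

```text
clock: 1.62
position: [396.0, 321.2, 261.5]
ee_rot: [0.874, -0.485, 0.0, -0.001]
contact_force: [0.6, 1.3, 0.3]
gripper_width: 0.2
```

Call:
servo_tool(turn=[[0,0,-0.12],[0,0,-0.12],[0,0,-0.12],[0,0,-0.12],[0,0,-0.12]], dp=[[0.03,-0.05,0],[0.03,-0.05,0],[0.03,-0.05,0],[0.03,-0.05,0],[0.03,-0.05,0]], fingers=[0,0,0,0,0])

```text
clock: 2.25
position: [549.9, 62.6, 263.8]
ee_rot: [-0.685, 0.729, -0.002, 0.003]
contact_force: [1.2, 0.3, 0.1]
gripper_width: -0.2
```

```bash
cat >> h.py <<'E'
from scipy.spatial.transform import Rotation as R
def wrist():
    s=read_state(); d=get_image('wrist')
    T=np.eye(4); T[:3,:3]=R.from_quat(s['ee_rot']).as_matrix(); T[:3,3]=s['position']
    d['world_from_camera']=T@np.array(d['mount']); return s,d
E
python3 - <<'E'
from h import *
s,d=wrist(); print(s['position'],R.from_quat(s['ee_rot']).as_matrix().round(3).tolist(),s['joint_vel'].round(3))
cv2.imwrite('pics/w1.png',d['img'][:,:,::-1])
for q in ('cover','snap_tab'):
  for r in regions_of(q,'wrist')[:2]:
    ys,xs=np.nonzero(r['region']); print(q,round(r['score'],2),xs.mean(),ys.mean(),at_z(d,xs.mean(),ys.mean(),162).round(1), r['box'],cv2.minAreaRect(np.stack([xs,ys],1).astype(np.float32)))
np.savez('w1.npz',T=d['world_from_camera'],f=d['vfov'],cx=d['cx'],cy=d['cy'])
E
```

```text
[549.94981488  62.62765122 263.75180315] [[-0.061, -0.998, 0.007], [-0.998, 0.061, 0.001], [-0.002, -0.007, -1.0]] [-0.925  0.308  0.412  0.002 -0.092 -0.063]
cover 0.78 562.8721367521367 279.2795441595442 [397.3  99.2 162. ] [502.4, 223.0, 121.0, 114.8] ((561.6532592773438, 275.2723693847656), (104.04339599609375, 97.80816650390625), 66.97450256347656)
cover 0.73 329.1257517769273 120.86863495534901 [540.   -6.3 162. ] [237.7, 17.3, 166.7, 217.7] ((332.66070556640625, 130.49386596679688), (203.88905334472656, 167.98756408691406), 82.2881088256836)
snap_tab 0.62 347.4974557790162 274.5510055730555 [533.2  88.  162. ] [314.8, 214.6, 62.4, 119.7] ((346.083740234375, 274.7265625), (119.38275909423828, 54.41762924194336), 84.64418029785156)
```

View pics/w1.png

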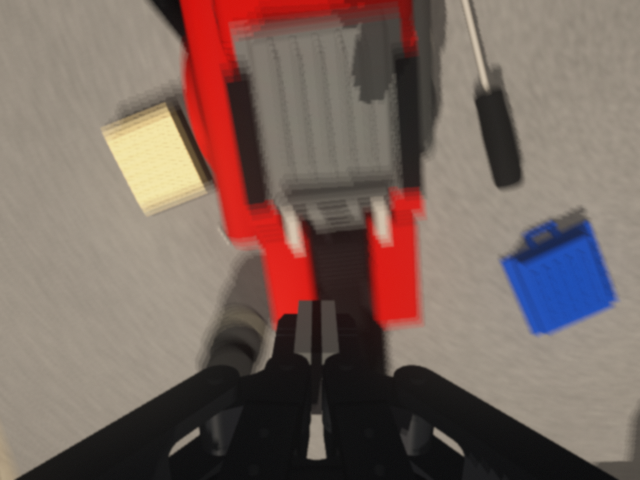

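Call:
servo_tool(turn=[[0,0,0.05],[0,0,0.05],[0,0,0],[0,0,0],[0,0,0]], dp=[[-0.008,0.02,0],[-0.008,0.02,0],[0,0,0],[0,0,0],[0,0,0]], fingers=[0,0,0,0,0])

```text
clock: 3.02
position: [530.7, 108.4, 263.5]
ee_rot: [0.725, -0.689, 0.001, -0.003]
contact_force: [0.6, -0.3, -0.5]
gripper_width: 0.2
```

Run:
```python
from h import *
s,d=wrist(); print(s['position'],R.from_quat(s['ee_rot']).as_matrix().round(3).tolist(),s['joint_vel'].round(3))
cv2.imwrite('pics/w2.png',d['img'][:,:,::-1])
for q in ('cover','snap_tab'):
  for r in regions_of(q,'wrist')[:2]:
    ys,xs=np.nonzero(r['region']); print(q,round(r['score'],2),xs.mean(),ys.mean(),at_z(d,xs.mean(),ys.mean(),162).round(1), r['box'],cv2.minAreaRect(np.stack([xs,ys],1).astype(np.float32)))
np.savez('w2.npz',T=d['world_from_camera'],f=d['vfov'],cx=d['cx'],cy=d['cy'])
```

```text
[530.68261851 108.39465075 263.53543247] [[0.052, -0.999, 0.006], [-0.999, -0.052, 0.003], [-0.002, -0.006, -1.0]] [ 0.011 -0.005 -0.002  0.001  0.001 -0.   ]
cover 0.71 312.6965450121655 69.42914841849148 [539.   12.4 162. ] [238.1, 0.0, 151.4, 159.4] ((312.0, 79.5), (159.0, 152.0), 90.0)
cover 0.63 536.7382422269615 262.9305196991806 [393.7 117.3 162. ] [479.8, 202.4, 113.8, 116.6] ((536.4905395507812, 259.28302001953125), (108.04297637939453, 97.68061828613281), 72.25532531738281)
snap_tab 0.79 315.26332949750673 212.33352512466436 [533.5  92.1 162. ] [284.0, 139.5, 61.4, 136.0] ((315.21270751953125, 206.53030395507812), (135.0540008544922, 56.57355880737305), 87.79740142822266)
```

View pics/w2.png

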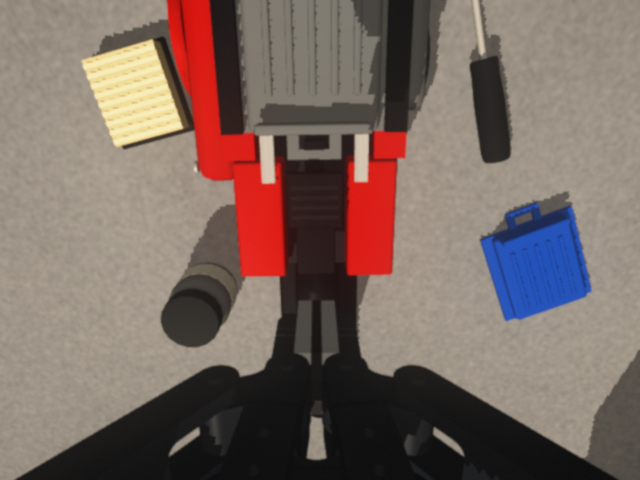

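Run:
```python
from h import *
z=np.load('w2.npz'); d=dict(world_from_camera=z['T'],vfov=float(z['f']),cx=float(z['cx']),cy=float(z['cy']))
for n,p,h in [('ribL',(256,134),176),('ribR',(369,133),176),('padmid',(316,201),162),('padfront',(316,172),162),('padback',(316,229),162),('railL',(221,133),159),('railR',(406,132),159)]:
    print(n,at_z(d,*p,h).round(1))
a=cv2.imread('pics/w2.png')[100:300,220:420]
cv2.imwrite('pics/w2c.png',cv2.resize(a,None,fx=3,fy=3,interpolation=cv2.INTER_CUBIC))
```

```text
ribL [567.4  46.8 176. ]
ribR [507.2  43.1 176. ]
padmid [533.4  85.1 162. ]
padfront [534.3  67.8 162. ]
padback [532.5 102.6 162. ]
railL [589.9  48.8 159. ]
railR [484.1  42.7 159. ]
```

View pics/w2c.png

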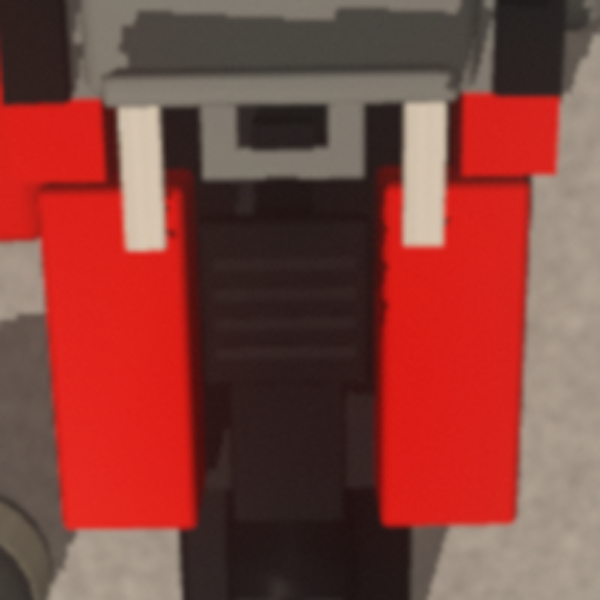

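Call:
servo_tool(turn=[[0,0,0],[0,0,0],[0,0,0],[0,0,0],[0,0,0]], dp=[[0.003,-0.023,-0.03],[0,0,-0.03],[0,0,-0.022],[0,0,0],[0,0,0]], fingers=[0,0,0,0,0])

```text
clock: 3.8
position: [535.5, 82.8, 180.9]
ee_rot: [0.724, -0.69, 0.002, -0.004]
contact_force: [0.4, 0.5, -0.4]
gripper_width: 0.0
```

Call:
servo_tool(turn=[[0,0,0],[0,0,0],[0,0,0],[0,0,0],[0,0,0]], dp=[[-0.0015,0.003,-0.008],[0,0,-0.006],[0,0,-0.003],[0,0,-0.002],[0,0,0]], fingers=[0,0,0,0,0])

```text
clock: 4.42
position: [535.1, 86.7, 162.9]
ee_rot: [0.724, -0.69, 0.003, -0.006]
contact_force: [0.2, -0.8, -0.1]
gripper_width: -0.2
```

Call:
servo_tool(turn=[[0,0,0],[0,0,0],[0,0,0],[0,0,0],[0,0,0]], dp=[[0,0,-0.002],[0,0,-0.002],[0,0,-0.002],[0,0,0],[0,0,0]], fingers=[0,0,0,0,0])

```text
clock: 5.05
position: [535.5, 86.2, 160.1]
ee_rot: [0.725, -0.689, 0.004, -0.007]
contact_force: [-0.2, -0.2, 1.4]
gripper_width: -0.2
```

Call:
servo_tool(turn=[[0,0,0],[0,0,0],[0,0,0],[0,0,0],[0,0,0]], dp=[[0,0,-0.003],[0,0,-0.003],[0,0,-0.004],[0,0,-0.004],[0,0,-0.003]], fingers=[0,0,0,0,0])

```text
clock: 5.68
position: [536.0, 85.7, 156.6]
ee_rot: [0.727, -0.687, 0.007, -0.008]
contact_force: [-7.7, 0.4, 15.8]
gripper_width: -0.4
```

Run:
```python
from h import *
s,d=wrist(); print(s['position'],s['contact_force'])
cv2.imwrite('pics/w3.png',d['img'][:,:,::-1])
```

```text
[536.03786028  85.72104732 156.64531134] [-7.74459408  0.36867453 15.78105377]
```

View pics/w3.png

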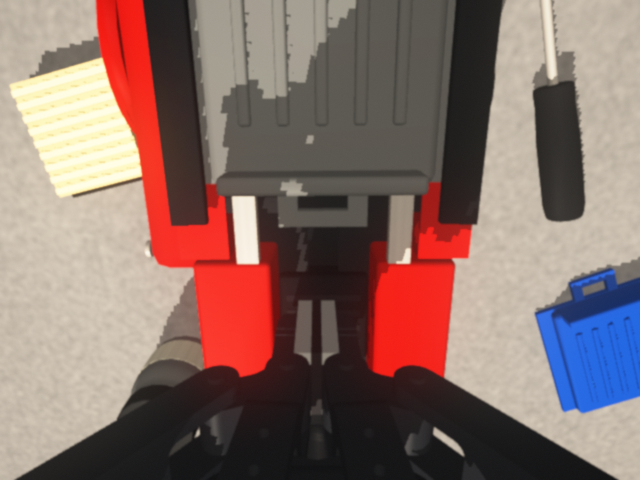

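Call:
servo_tool(turn=[[0,0,0],[0,0,0],[0,0,0],[0,0,0],[0,0,0]], dp=[[-0.001,0,0.01],[0,0,0.006],[0.001,-0.02,0],[0.001,-0.01,0],[0,0,0]], fingers=[0,0,0,0,0])

```text
clock: 6.35
position: [537.0, 53.8, 172.1]
ee_rot: [0.726, -0.687, 0.007, -0.008]
contact_force: [0.2, 0.4, -0.1]
gripper_width: -0.0
```

Run:
```python
from h import *
s,d=wrist(); print(s['position'],s['contact_force'],R.from_quat(s['ee_rot']).as_matrix().round(3).tolist())
cv2.imwrite('pics/w4.png',d['img'][:,:,::-1])
```

```text
[537.04472946  53.7609968  172.12377953] [ 0.24413727  0.36105206 -0.11577442] [[0.055, -0.998, 0.021], [-0.998, -0.055, 0.001], [-0.0, -0.021, -1.0]]
```

View pics/w4.png

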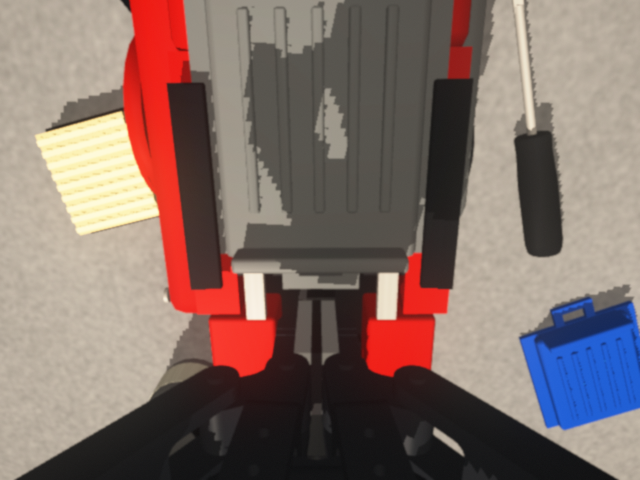

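The wrist view shows the cover kicked free: its rib (y≈260) is clear of the rail ends (y≈288), and the fingertips (315,300) are centred behind it. Next I lower and push.

Call:
servo_tool(turn=[[0,0,0],[0,0,0],[0,0,0],[0,0,0],[0,0,0]], dp=[[0,0,-0.006],[0,0,-0.004],[0,-0.005,0],[0.0005,-0.007,0],[0.0005,-0.007,0]], fingers=[0,0,0,0,0])

```text
clock: 7.02
position: [537.8, 34.8, 160.5]
ee_rot: [0.727, -0.687, 0.007, -0.007]
contact_force: [0.4, 0.9, -0.5]
gripper_width: 0.4
```

Call:
servo_tool(turn=[[0,0,0],[0,0,0],[0,0,0],[0,0,0],[0,0,0]], dp=[[0.0005,-0.008,0],[0.0005,-0.008,0],[0.0005,-0.008,0],[0.0005,-0.008,0],[0.0005,-0.008,0]], fingers=[0,0,0,0,0])

```text
clock: 7.65
position: [540.5, -8.4, 160.8]
ee_rot: [0.727, -0.687, 0.007, -0.007]
contact_force: [0.4, 0.3, -0.4]
gripper_width: 0.2
```

Call:
servo_tool(turn=[[0,0,0],[0,0,0],[0,0,0],[0,0,0],[0,0,0]], dp=[[0.0003,-0.008,0],[0.0003,-0.007,0],[0.0003,-0.007,0],[0.0003,-0.006,0],[0,0,0]], fingers=[0,0,0,0,0])

```text
clock: 8.28
position: [541.8, -39.1, 160.8]
ee_rot: [0.726, -0.687, 0.007, -0.007]
contact_force: [0.4, 0.2, -0.4]
gripper_width: 0.1
```

Run:
```python
from h import *
s,d=wrist(); print(s['position'],s['contact_force'])
cv2.imwrite('pics/w5.png',d['img'][:,:,::-1])
np.savez('w5.npz',T=d['world_from_camera'],f=d['vfov'],cx=d['cx'],cy=d['cy'])
```

```text
[541.78055636 -39.06814144 160.78191546] [ 0.43088602  0.22375031 -0.42508451]
```

View pics/w5.png

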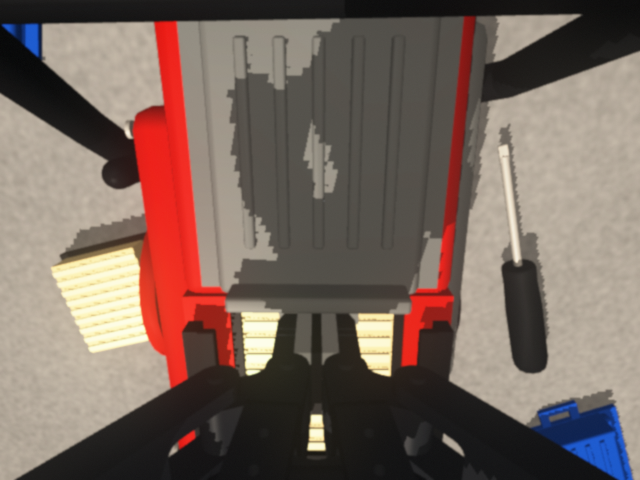

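Call:
servo_tool(turn=[[0,0,0],[0,0,0],[0,0,0],[0,0,0],[0,0,0]], dp=[[0.0003,-0.006,0],[0.0003,-0.006,0],[0.0003,-0.006,0],[0,-0.003,0],[0,0,0]], fingers=[0,0,0,0,0])

```text
clock: 8.95
position: [542.8, -61.0, 160.8]
ee_rot: [0.727, -0.687, 0.007, -0.007]
contact_force: [-1.0, -0.2, 0.4]
gripper_width: 0.2
```

Call:
servo_tool(turn=[[0,0,0],[0,0,0],[0,0,0],[0,0,0],[0,0,0]], dp=[[0,0.02,0],[-0.001,0.03,0.005],[-0.001,0.03,0.04],[0,0.02,0.04],[0,0,0]], fingers=[0,0,0,0,0])

```text
clock: 9.57
position: [540.1, 41.2, 247.7]
ee_rot: [0.726, -0.687, 0.007, -0.006]
contact_force: [-0.5, 0.6, -0.1]
gripper_width: -0.1
```

Run:
```python
from h import *
s,d=wrist(); print(s['position'],s['contact_force'])
cv2.imwrite('pics/w6.png',d['img'][:,:,::-1])
np.savez('w6.npz',T=d['world_from_camera'],f=d['vfov'],cx=d['cx'],cy=d['cy'])
```

```text
[540.0626612   41.24282601 247.71279514] [-0.46311613  0.62087103 -0.12962979]
```

View pics/w6.png

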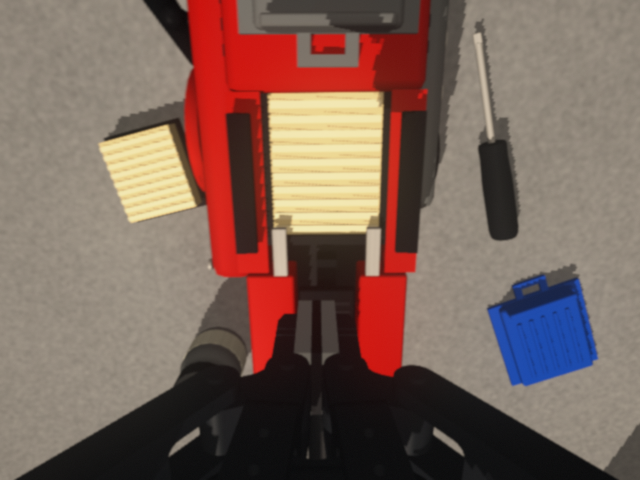

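Run:
```python
from h import *
z=np.load('w6.npz'); d=dict(world_from_camera=z['T'],vfov=float(z['f']),cx=float(z['cx']),cy=float(z['cy']))
P=[at_z(d,*p,h) for p,h in [((328,67),154),((239,33),154),((416,33),154),((326,92),150),((240,252),159),((406,251),159)]]
u=np.array([0.058,-0.998,0])
seat=(P[4]+P[5])/2+50*u
for p in P: print(p.round(1), 'along',((p-seat)@u).round(1))
e=P[2]-P[1]; print('yaw diff',np.arctan2(e[1],e[0]))
print('cover x tongue',(P[0]-seat)@u+66,'plate',((P[1]+P[2])/2-seat)@u+50)
d=get_image('top'); 
for r in regions_of('cover','top')[:3]:
    ys,xs=np.nonzero(r['region']); print(round(r['score'],2),at_z(d,xs.mean(),ys.mean(),160).round(1),r['box'])
print(read_state()['clock'])
```

```text
[541.8 -56.1 154. ] along 51.0
[588.4 -69.8 154. ] along 67.3
[498.1 -74.6 154. ] along 66.9
[542.1 -43.8 150. ] along 38.7
[587.2  48.2 159. ] along -50.5
[489.8  41.5 159. ] along -49.4
yaw diff -3.0883399492020613
cover x tongue 116.95793329236221 plate 117.07565486628148
0.91 [ 730.6 -164.   160. ] [377.0, 124.4, 49.5, 47.1]
0.89 [329.2 135.8 160. ] [230.6, 324.4, 34.1, 44.2]
0.67 [ 546.9 -110.7  160. ] [345.7, 218.9, 58.3, 44.4]
9.725
```

```bash
python3 -c "
from bench import *
print(read_state()['joint_vel'].round(3)); print(job_done())"
```

```text
[-0.011  0.013 -0.012  0.001  0.002  0.   ]
the job is handed in; nothing more can be done
None
```

I opened the air filter and handed the job in. I pressed the tab until the cover jumped free. Then I pushed the rib forward with the shut fingertips, lifted clear and backed off. The clock stood at about 9.7 s at my last check.

**Last checks, from the wrist picture:**
- **Cover:** it is about 117 mm ahead of the seat, square to the saw and near its centre line, and the whole filter is bare.
- **Bystanders:** nothing touched them. The spare filter, tub and screwdriver looked unmoved; the spark plug was out of that view.
- **Robot:** it stood clear and nearly still, touching nothing.

**Less certain:**
- **Tab springing back:** I did not measure its angle afterwards. I only know that nothing was resting on it.
- **Press force:** the press reached about 16 N down and 8 N sideways, so it went past release to near the tab's stop. A fingertip probably brushed the cheek beside the tab. Both forces are well below the limits.

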